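Slip the low parts box into the kit stack

ROBOT

A 6-joint arm with a two-finger parallel gripper is mounted at the origin on the work surface. World frame = base frame: x ahead of the robot, y to its left, z up, the work surface at z = 0. Lengths are in mm, angles in rad, forces in N, time in s.
With the tool pointing down it reaches from about 350 to 850 mm from the base axis. Payload 8.1 kg.
Tool frame: the origin (TCP) lies midway between the tips of the shut fingers; the grasp point (between the pads) lies 19 mm behind it (r.tcp_to_grasp is the distance from the TCP to the grasp point, in mm); x points along the fingers, y is the direction in which the jaws open and shut, and the axes are right-handed (so a half turn about x gives the same grasp; the last joint's range is limited). The gripper opens to 85 mm and grips with 20 to 120 N. Pads are 22 mm wide; open, the fingers measure 114 mm over their backs; the gripper's body (76 mm by 85 mm) begins 54 mm behind the grasp point. The pads swing forward as they close: fully open they stand 13 mm farther back than shut.
Start: joints at [1.085, 0.13, 1.488, -0, 1.523, -0.085], TCP at [234.073, 552.463, 231.292] pointing down, gripper open.
Joint ranges: [-2.96, 2.96], [-0.89, 2.26], [0.02, 2.5], [-1.34, 4.48], [0, 2.73], [-2.66, 2.66]. Speed limits (rad/s): [2.39, 2.39, 2.79, 3.14, 3.14, 3.14].

INTERFACE

Orientations are given as a unit quaternion [x, y, z, w].
In Python, from station import r gives the robot as it stands.
- The arm moves only by the tool servo_tool, never from a script. Its argument "deltas" is a list of rows, each a list of 3 entries, a list of its own where there are three numbers: the shift along the tool's x, y, z in units of 40 mm (1.0 is 40 mm), then the turn about the tool's x in units of 6 degrees (1.0 is 6 degrees), then the finger opening in mm, from 0 to 85.4. In form: [[[dx, dy, dz], turn, jaw], ...]. A call has 1 to 5 rows; each row is the pose to reach, as a shift and turn from the pose measured when the call began, along the tool's axes at that moment; what a row does not reach only later rows make up. A row lasts 1/12 s, in which the tool goes at most 41.7 mm and 7.16 degrees, less where a joint would pass 70% of its speed; a pose out of reach is approached as far as the arm can. A call with a gripper value outside its range is refused whole. The fingers move at their own pace and stop on an object; "grip_force" is the grip in N (left out, the last holds). Time passes only in rows, so rows that repeat a pose let the fingers close. It gives the time, the measured TCP pose, the force and the opening at its end, in the units of the state.
- r.get_obs(): the state, without advancing time (a new reading comes with each control period).
- r.grab_frame(name): name is "scene" or "top"; returns the picture (400x640x3 uint8, red, green, blue); there is no depth.
- r.camera_info(name): a dict with "fx", "fy", "cx", "cy" (pixels), "T" (4x4, takes a point from camera to world coordinates). Camera axes: x right, y up, looking along -z (the intrinsics and any distortion apply to the point x, -y, -z); pixel columns grow to the right and rows downward; lengths in mm; the calibration is good to about 2 mm. A picture is of the moment at which its call begins. camera_info takes no time and is no camera call.
- r.sign_off(): hands the job in, once; it reports no verdict.
The state is a dict: "time": time; "joints": joint angles; "dq": joint speeds; "tau": joint torques, N m; "eef_pos": TCP position; "tool_rot": TCP orientation; "wrist_force": force on the tool from outside, world axes, zero at the start; "moment": the same for the moment, N m; "gripper_width": finger opening in mm.
Only numpy, scipy, OpenCV 4.12 (cv2) and the standard library are available. Lean on these libraries where they do the work, as an engineer would, in place of code of your own. Each camera call takes 0.05 s, during which the arm holds its last target. There are 200 camera calls.

TASK

Add the low parts box to the kit stack so that it sits between the deep box and the carry case: the low box locked onto the deep box and the carry case, with its handle, locked back on top, each fully home over the lugs below with all label ends facing the same way. Keep the boxes level and set them down without dropping them, leave the deep box where it stands, and do not disturb the small box, tape roll, stock bin or scanner.

Things in the scene. Friction and masses are not known exactly. Their poses are not given: they have to be found in the camera images.
- deep_c (a point): Deep parts box, about 0.9 kg: blue plastic, closed, one rigid piece, 110 mm long (x), 64 mm wide (y), 64 mm high from underside to lid top. The point is its centre, half-way up; z up. The label end (white label, black latch) is at -x, the hinges at +x. The kit stack stands on it; at the start the carry case is locked on its lid.
- deep_lid (a point): Centre of the deep box's flat lid top, 32 mm over its centre; same axes. Three lugs stand on it, 6 mm high, tapering by 2.5 mm all round to their tops: at the label end a pair, each 16 (x) by 12 (y) mm, centred at x -36, y +18 and -18 mm; at the hinge end one wide lug, 12 (x) by 30 (y) mm, at x +38, y 0.
- low_c (a point): Low parts box standing on the bench with the small box beside it, about 0.4 kg: blue, closed, one rigid piece, 110 mm (x) by 64 mm (y), 44 mm high from underside to lid top, with the same three lugs on its lid as the deep box. The point is its centre, half-way up; z up, label end with white label and black latch at -x. Home on the deep box, its centre is 54 mm over the deep box's centre.
- low_base (a point): Centre of the low box's underside, 22 mm under its centre; same axes. It has three pockets, 7 mm deep, placed like the lugs and 1.5 mm wider all round, so it goes home only with the label ends together, underside flat on the lid below. Turned end for end, or more than about 3 mm out of place, it rides up to 6 mm high on the lugs.
- case_c (a point): Carry case, about 0.35 kg: blue, closed, one rigid piece, 110 mm (x) by 64 mm (y), 44 mm high from underside to lid top. The point is its centre, half-way up; z up, label end at -x. Same pockets underneath as the low box; home on the low box, its centre is 44 mm over that box's centre. No lugs on its lid, but a black handle. At the start it is locked on the deep box.
- case_handle (a point): Middle of the grip bar of the case's handle, 25 mm over the lid top, 69 mm over the underside; axes as the case's. The bar runs along x: 76 mm long, 14 mm wide, 10 mm thick, its underside 20 mm clear of the lid, on a leg 8 mm thick at x -34 and +34 mm.
- small: Bystander: a smaller blue lidded box of another size, 84 mm (x) by 54 mm (y), 36 mm high plus two 5 mm lugs; not part of the kit. Origin at the centre of its underside.
- tape: Bystander: roll of brown packing tape lying flat, 100 mm across, 76 mm hole, 48 mm high. Origin at the centre of its underside.
- bin: Bystander: open blue stock bin with a low front and connectors in it, 105 mm (x) by 95 mm (y), 58 mm high. Origin at the centre of its underside.
- scanner: Bystander: barcode scanner on a stand fixed to the bench: round foot 90 mm across and 16 mm high, thin post, head 40 by 52 mm, all within 45 mm of its upright axis, 275 mm high over all. Origin at the centre of its foot's underside.
Things that resemble listed ones, but are neither listed nor needed, are in the scene too. What is shaped like the part that bears case_c but green or pink is not meant.

How it is judged:
By the outcome, as a careful person would: the job done as asked, in the order asked, and still so for the second after the job is handed in, with the robot touching nothing.
It also fails if it takes over 67 s, if anything falls off the work surface, if the arm or the gripper's body presses on something with over 40 N, if the wrist force passes 120 N, or if a joint passes its speed limit or range.

## Working session

There is one attempt and no reset: what is moved stays moved. The work goes in short steps, Python scripts to look and compute and a tool call to move; the robot and the scene stay as the last step left them, time stands still between calls to the robot, and variables do not carry over. Pictures are saved under pics/ and viewed, about 8 in all and at most 12, crops included, and the job is handed in when it is done.

Besides the shell and the picture viewer there is one more tool, called after "Call:" by a JSON object that holds its "method" and its "body", one argument or row to a line. servo_tool: Moves the arm, as the interface text tells. Its arguments: {"type":"object","properties":{"deltas":{"type":"array"},"grip_force":{"type":"number"}},"required":["deltas"]}

```bash
mkdir -p pics; ls; python3 - <<'E'
from station import r
import cv2,numpy as np
o=r.get_obs();print({k:np.round(v,3) for k,v in o.items()})
for n in("scene","top"):
    cv2.imwrite(f"pics/{n}0.png",r.grab_frame(n)[:,:,::-1])
    c=r.camera_info(n);print({k:np.round(v,3).tolist() for k,v in c.items()if not isinstance(v,str)})
E
```

```text
pics
{'time': np.float64(0.0), 'joints': array([ 1.085,  0.131,  1.489, -0.   ,  1.523, -0.085]), 'dq': array([ 0.002,  0.001,  0.   ,  0.001, -0.   , -0.001]), 'tau': array([-0.0000e+00, -5.6939e+01, -5.0056e+01, -0.0000e+00,  1.5000e-02,
       -0.0000e+00]), 'eef_pos': array([233.831, 551.961, 230.212]), 'tool_rot': array([ 0.14 ,  0.693, -0.141,  0.693]), 'wrist_force': array([-0.249,  0.003, -0.215]), 'moment': array([ 0.041,  0.026, -0.039]), 'gripper_width': np.float64(85.256)}
{'fx': 365.696, 'fy': 365.696, 'cx': 316.777, 'cy': 191.399, 'T': [[0.046, -0.594, 0.803, 1435.461], [0.999, 0.045, -0.024, -1.936], [-0.021, 0.803, 0.595, 736.269], [0.0, 0.0, 0.0, 1.0]]}
{'fx': 372.267, 'fy': 372.267, 'cx': 320.417, 'cy': 195.339, 'T': [[0.05, 0.976, -0.213, 366.548], [-0.999, 0.05, -0.007, 22.707], [0.003, 0.213, 0.977, 1097.229], [0.0, 0.0, 0.0, 1.0]]}
```

View pics/scene0.png

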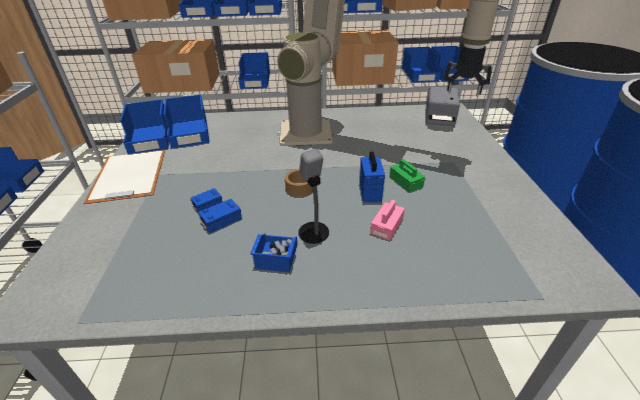

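View pics/top0.png

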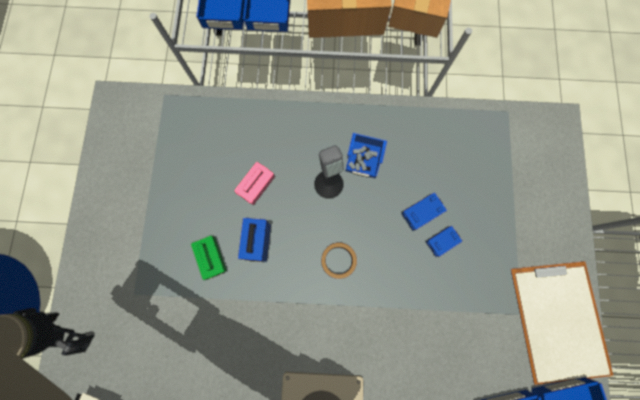

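Top view: the blue handled case on the stack is at (254,240). The pink (255,183) and green (208,257) cases are decoys. The low box is the larger lugged blue box at (424,211), with the smaller bystander at (444,241). The tape is at (339,260), the bin at (366,156) and the scanner at (328,184). I'll check the choice in close crops.

```bash
python3 - <<'E'
import cv2,numpy as np
t=cv2.imread("pics/top0.png");s=cv2.imread("pics/scene0.png")
f=lambda im,x,y:cv2.resize(im[y-35:y+35,x-45:x+45],None,fx=4.2,fy=4.2,interpolation=cv2.INTER_CUBIC)
cv2.imwrite("pics/crop0.png",np.vstack([np.hstack([f(t,254,240),f(t,430,225)]),np.hstack([f(s,380,185),f(s,220,210)])]))
E
```

```text
(no output)
```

View pics/crop0.png

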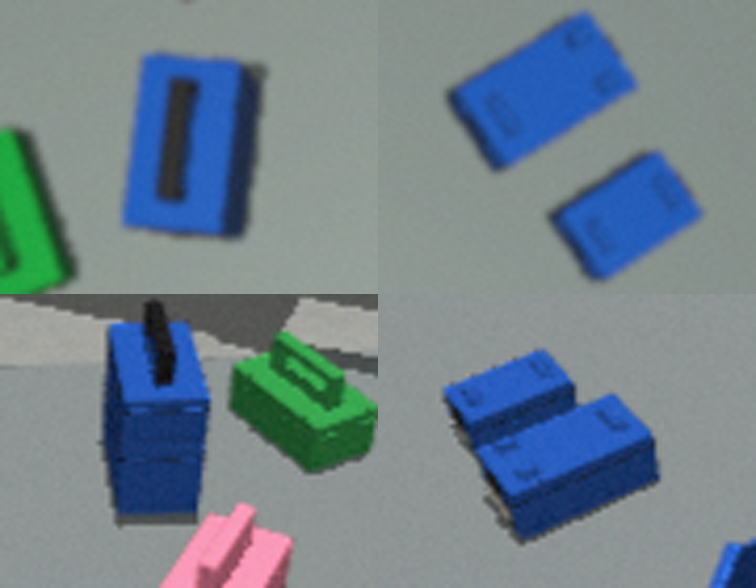

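The crops show the lug pair of the low box at its upper-right end in the top view. In the scene view that same end carries the white label. The stack's end facing the scene camera shows two hinges and no white label, so its label end is towards the robot (-x). Next I measure the lids.

```bash
cat >h.py <<'E'
from station import r
import cv2,numpy as np
def ray(n,uv,z):
    c=r.camera_info(n);T=np.array(c["T"]);uv=np.atleast_2d(uv).astype(float)
    d=np.c_[(uv[:,0]-c["cx"])/c["fx"],-(uv[:,1]-c["cy"])/c["fy"],-np.ones(len(uv))]@T[:3,:3].T
    o=T[:3,3];return (o+d*((z-o[2])/d[:,2])[:,None])[:,:2]
def proj(n,P):
    c=r.camera_info(n);T=np.array(c["T"]);p=(np.atleast_2d(P)-T[:3,3])@T[:3,:3]
    return np.c_[c["cx"]+c["fx"]*p[:,0]/-p[:,2],c["cy"]-c["fy"]*p[:,1]/-p[:,2]]
def rect(n,m,z,s=4):
    """mask contour -> min-area rectangle on plane z: centre, size, long-axis angle deg"""
    cn=max(cv2.findContours(m,cv2.RETR_EXTERNAL,cv2.CHAIN_APPROX_NONE)[0],key=cv2.contourArea)[:,0]
    w=ray(n,(cn+.5)/s-.5,z)
    (c,(a,b),t)=cv2.minAreaRect(w.astype(np.float32))
    if a<b:a,b,t=b,a,t+90
    return np.round(c,1),np.round([a,b],1),round((t+90)%180-90,2)
def lid(n,img,x,y,hw,z,thr=None,s=4):
    x0,y0=x-hw,y-hw
    k=cv2.resize(img,None,fx=s,fy=s,interpolation=cv2.INTER_CUBIC)
    h=cv2.cvtColor(k,cv2.COLOR_BGR2HSV)
    roi=np.zeros(h.shape[:2],np.uint8);roi[y0*s:(y+hw)*s,x0*s:(x+hw)*s]=255
    blue=cv2.inRange(h,(100,140,40),(125,255,255))&roi
    n_,L,st,_=cv2.connectedComponentsWithStats(blue)
    lab=L[y*s-6:y*s+6,x*s-6:x*s+6];lab=lab[lab>0]
    lab=np.bincount(lab).argmax() if len(lab) else 1+st[1:,4].argmax()
    blue=((L==lab)*255).astype(np.uint8)
    v=h[:,:,2][blue>0]
    if thr is None:thr=cv2.threshold(v.reshape(-1,1),0,255,cv2.THRESH_OTSU)[0]
    m=blue&((h[:,:,2]>thr)*255).astype(np.uint8)
    m=cv2.morphologyEx(m,cv2.MORPH_CLOSE,np.ones((9,9),np.uint8));m=cv2.morphologyEx(m,cv2.MORPH_OPEN,np.ones((9,9),np.uint8))
    return m,thr
E
python3 - <<'E'
from h import *
t=cv2.imread("pics/top0.png");s=cv2.imread("pics/scene0.png")
print(r.camera_info("top").keys())
vis=[]
for nm,n,im,x,y,z in[("low","top",t,424,214,44),("small","top",t,444,241,36),("stack","top",t,246,240,108),("low","scene",s,222,211,44),("stack","scene",s,370,170,108)]:
    m,thr=lid(n,im,x,y,34,z)
    print(nm,n,thr,rect(n,m,z))
    k=cv2.resize(im,None,fx=4,fy=4);cn,_=cv2.findContours(m,0,1);cv2.drawContours(k,cn,-1,(0,255,255),1)
    vis.append(k[(y-32)*4:(y+32)*4,(x-32)*4:(x+32)*4])
cv2.imwrite("pics/lids.png",np.hstack(vis[:3]+[]))
cv2.imwrite("pics/lids.png",np.vstack([np.hstack(vis[:3]),np.hstack(vis[3:]+[vis[0]*0])]))
# handle
h=cv2.resize(t,None,fx=4,fy=4,interpolation=cv2.INTER_CUBIC)
g=cv2.inRange(h,(0,0,0),(75,70,70))
z=np.zeros_like(g);z[215*4:265*4,242*4:262*4]=255
g&=z;print("handle",rect("top",g,133))
E
```

```text
dict_keys(['fx', 'fy', 'cx', 'cy', 'T'])
low top 149.0 (array([ 567.1, -271.1]), array([107.9,  61.7]), -55.9)
small top 153.0 (array([ 484. , -329.9]), array([81.8, 50.7]), -55.41)
stack top 141.0 (array([455.6, 205.7]), array([108.5,  61.6]), -1.81)
low scene 143.0 (array([ 572.2, -271.7]), array([108.2,  65.5]), -55.92)
stack scene 145.0 (array([469.5, 204.5]), array([123.1,  62.4]), -1.84)
handle (array([455.4, 204.1]), array([71.2, 14.1]), -1.84)
```

View pics/lids.png

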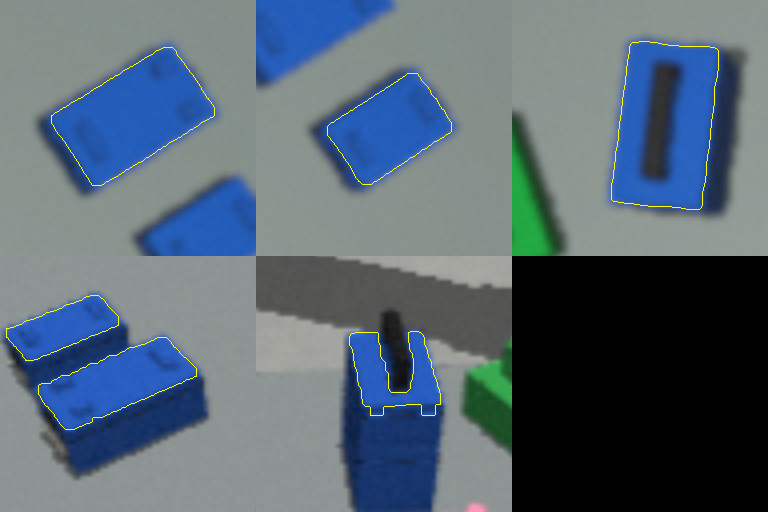

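The lids agree: stack centre about (455.5, 205), yaw -1.8°, and the scene mask catches the hinge tabs at its +x end. The low box is at about (568, -271), with its +x at 124.1°. Next come helpers that turn targets into deltas.

```bash
cat >>h.py <<'E'
from scipy.spatial.transform import Rotation as R
def wrap(a):return (a+180)%360-180
def st():
    o=r.get_obs();M=R.from_quat(o["tool_rot"]).as_matrix()
    return o,M,np.degrees(np.arctan2(M[1,1],M[0,1]))
def to(P,yaw):
    """units still to go to TCP P with tool-y at yaw deg, from here"""
    o,M,y=st();d=M.T@(np.array(P)-o["eef_pos"])/40
    t=-wrap(yaw-y)/6 # tool x points down
    print("t",round(float(o["time"]),2),"pos",np.round(o["eef_pos"],1),"yaw",round(y,2),"tilt",np.round(M[:,0],3),"q6",np.round(o["joints"][5],2),"w",round(float(o["gripper_width"]),1),"F",np.round(o["wrist_force"],1),"M",np.round(o["moment"],2))
    print("  d",np.round(d,3),"turn",round(t,3))
E
python3 - <<'E'
from h import *
o,M,y=st();print(M.round(3),y,"c=",wrap(y-np.degrees(o["joints"][0]-o["joints"][5])))
c=y-np.degrees(o["joints"][0]-o["joints"][5])
for nm,P,ys in[("low",(567,-271),(34.1,214.1)),("place",(455,205),(-91.8,88.2))]:
    for a in ys:print(nm,a,"q6=",np.radians(wrap(np.degrees(np.arctan2(P[1],P[0]))+c-a)))
for n,p,z in[("scanner",(328,184),10),("tape",(339,260),48),("bin",(366,156),50),("green",(208,257),44),("pink",(255,183),44)]:print(n,ray("top",p,z).round())
to((455.5,205,200),88.2);to((455.5,205,200),-91.8)
E
```

```text
[[-0.001  0.39   0.921]
 [-0.001  0.921 -0.39 ]
 [-1.    -0.002 -0.   ]] 67.0369236393687 c= 1.5996654781247344e-05
low 34.1 q6= -1.0410128879623541
low 214.1 q6= 2.1005797656274394
place -91.8 q6= 2.0255232882288094
place 88.2 q6= -1.1160693653609834
scanner [[639.  10.]]
tape [[414. -30.]]
bin [[720. -98.]]
green [[404. 335.]]
pink [[623. 223.]]
t 0.1 pos [233.9 552.  230.3] yaw 67.04 tilt [-0.001 -0.001 -1.   ] q6 -0.09 w 85.5 F [-0.8  0.5  0.5] M [-0.02 -0.01  0.02]
  d [ 0.767 -5.825  8.487] turn -3.527
t 0.1 pos [233.9 552.  230.3] yaw 67.04 tilt [-0.001 -0.001 -1.   ] q6 -0.09 w 85.5 F [-0.8  0.5  0.5] M [-0.02 -0.01  0.02]
  d [ 0.767 -5.825  8.487] turn 26.473
```

Call:
{"method": "servo_tool", "body": {
  "deltas": [
    [[0.1,-0.57,0.83],-1,85],
    [[0.2,-1.15,1.65],-2,85],
    [[0.3,-1.7,2.5],-3,85],
    [[0.4,-2.3,3.3],-3.5,85],
    [[0.4,-2.85,4.1],-3.53,85]
  ]
}}

```text
time: 0.52
eef_pos: [340.2, 380.8, 213.0]
tool_rot: [0.008, 0.708, -0.011, 0.706]
wrist_force: [0.1, 0.4, 0.1]
gripper_width: 85.2
```

```bash
python3 -c "
from h import *
to((455.5,205,170),88.2)"
```

```text
t 0.52 pos [340.2 380.8 213. ] yaw 88.46 tilt [-0.002 -0.003 -1.   ] q6 -0.8 w 85.2 F [0.1 0.4 0.1] M [-0.01 -0.03 -0.05]
  d [ 1.081 -4.312  3.002] turn 0.043
```

Call:
{"method": "servo_tool", "body": {
  "deltas": [
    [[0.2,-0.85,0.6],0.04,45],
    [[0.4,-1.7,1.2],0.04,45],
    [[0.6,-2.6,1.8],0.04,45],
    [[0.8,-3.4,2.4],0.04,45],
    [[1.0,-4.3,3.0],0.04,45]
  ]
}}

```text
time: 0.93
eef_pos: [452.1, 209.7, 173.9]
tool_rot: [0.01, 0.708, -0.012, 0.706]
wrist_force: [0.5, 0.5, 0.2]
gripper_width: 45.0
```

Call:
{"method": "servo_tool", "body": {
  "deltas": [
    [[0,-0.1,0],0,45],
    [[0,-0.1,0],0,45]
  ]
}}

```text
time: 1.1
eef_pos: [452.3, 203.1, 172.8]
tool_rot: [0.011, 0.709, -0.014, 0.705]
wrist_force: [0.2, 1.4, -1.3]
gripper_width: 45.3
```

```bash
python3 -c "
from h import *
to((455.5,205,115),88.2)"
```

```text
t 1.1 pos [452.3 203.1 172.8] yaw 87.97 tilt [-0.005 -0.004 -1.   ] q6 -1.21 w 45.3 F [ 0.2  1.4 -1.3] M [-0.01  0.03  0.01]
  d [1.445 0.057 0.086] turn -0.038
```

Call:
{"method": "servo_tool", "body": {
  "deltas": [
    [[0.4,0.04,0.08],-0.03,40],
    [[0.8,0.04,0.08],-0.03,40],
    [[1.2,0.04,0.08],-0.03,40],
    [[1.42,0.04,0.08],-0.03,40],
    [[1.42,0.04,0.08],-0.03,40]
  ]
}}

```text
time: 1.52
eef_pos: [453.1, 204.9, 113.7]
tool_rot: [0.009, 0.71, -0.013, 0.704]
wrist_force: [-0.6, 0.2, 0.4]
gripper_width: 40.1
```

Call:
{"method": "servo_tool", "body": {
  "deltas": [
    [[0,0,0],0,10],
    [[0,0,0],0,10],
    [[0,0,0],0,5],
    [[0,0,0],0,5],
    [[0,0,0],0,5]
  ],
  "grip_force": 60
}}

```text
time: 1.93
eef_pos: [453.4, 205.3, 114.5]
tool_rot: [0.009, 0.71, -0.012, 0.704]
wrist_force: [-0.9, 1.9, 1.3]
gripper_width: 12.7
```

```bash
python3 -c "
from h import *
to((455.5,205,175),88.2)"
```

```text
t 1.93 pos [453.4 205.3 114.5] yaw 88.24 tilt [-0.008 -0.004 -1.   ] q6 -1.22 w 12.7 F [-0.9  1.9  1.3] M [ 0.26  0.19 -0.01]
  d [-1.513 -0.013  0.041] turn 0.006
```

Call:
{"method": "servo_tool", "body": {
  "deltas": [
    [[-0.2,0,0],0,5],
    [[-0.5,0,0],0,5],
    [[-1.0,0,0],0,5],
    [[-1.5,0,0.01],0,5],
    [[-1.5,0,0.01],0,5]
  ]
}}

```text
time: 2.35
eef_pos: [457.1, 206.3, 180.2]
tool_rot: [0.01, 0.707, -0.012, 0.707]
wrist_force: [1.2, 1.0, -1.9]
gripper_width: 12.7
```

```bash
python3 -c "
from h import *
to((453.4,90,175),88.2);to((453.4,90,53),88.2)
cv2.imwrite('pics/lift1.png',r.grab_frame('scene')[100:260,280:480,::-1].repeat(3,0).repeat(3,1))"
```

```text
t 2.35 pos [457.1 206.3 180.2] yaw 88.22 tilt [-0.    -0.002 -1.   ] q6 -1.22 w 12.7 F [ 1.2  1.  -1.9] M [ 0.   -0.1   0.05]
  d [ 1.36e-01 -2.91e+00 -2.00e-03] turn 0.003
t 2.35 pos [457.1 206.3 180.2] yaw 88.22 tilt [-0.    -0.002 -1.   ] q6 -1.22 w 12.7 F [ 1.2  1.  -1.9] M [ 0.   -0.1   0.05]
  d [ 3.186e+00 -2.904e+00 -3.000e-03] turn 0.003
```

View pics/lift1.png

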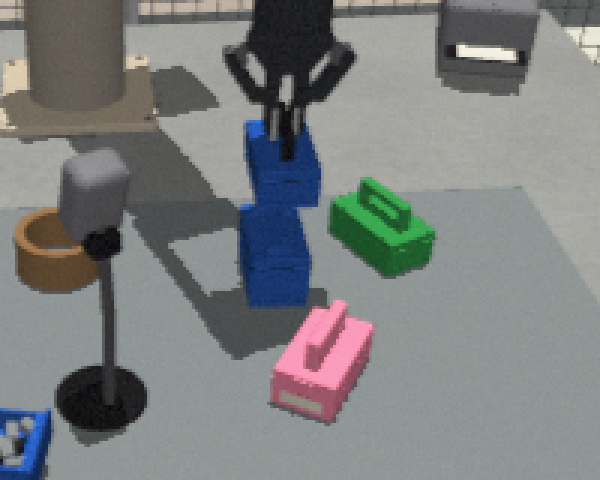

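Call:
{"method": "servo_tool", "body": {
  "deltas": [
    [[0.1,-0.7,0],0,5],
    [[0.1,-1.5,0],0,5],
    [[0.1,-2.3,0],0,5],
    [[0.1,-2.9,0],0,5],
    [[0.1,-2.9,0],0,5]
  ]
}}

```text
time: 2.82
eef_pos: [452.0, 86.3, 172.9]
tool_rot: [0.01, 0.708, -0.014, 0.706]
wrist_force: [-0.1, 0.2, -3.0]
gripper_width: 13.1
```

Call:
{"method": "servo_tool", "body": {
  "deltas": [
    [[0.6,0,0],0,5],
    [[1.3,0,0],0,5],
    [[2.0,0,0],0,5],
    [[2.6,0,0],0,5],
    [[2.8,0,0],0,5]
  ]
}}

```text
time: 3.23
eef_pos: [447.8, 85.6, 56.0]
tool_rot: [0.01, 0.711, -0.014, 0.703]
wrist_force: [-0.7, 0.0, -3.7]
gripper_width: 12.9
```

Call:
{"method": "servo_tool", "body": {
  "deltas": [
    [[0,0,0],0,5]
  ]
}}

```text
time: 3.32
eef_pos: [446.0, 85.6, 53.8]
tool_rot: [0.01, 0.712, -0.014, 0.702]
wrist_force: [0.1, 0.2, -2.6]
gripper_width: 12.3
```

```bash
python3 -c "
from h import *
to((453.4,90,50.5),88.2)"
```

```text
t 3.32 pos [446.   85.6  53.8] yaw 88.05 tilt [-0.015 -0.006 -1.   ] q6 -1.45 w 12.3 F [ 0.1  0.2 -2.6] M [ 0.05  0.   -0.02]
  d [0.078 0.117 0.183] turn -0.026
```

Call:
{"method": "servo_tool", "body": {
  "deltas": [
    [[0.03,0,0.03],0,5],
    [[0.05,0,0.03],0,5],
    [[0.07,0,0.03],0,5],
    [[0.09,0,0.03],0,5],
    [[0.09,0,0.03],0,5]
  ]
}}

```text
time: 3.73
eef_pos: [448.0, 85.6, 51.1]
tool_rot: [0.01, 0.712, -0.014, 0.702]
wrist_force: [0.2, 0.3, -3.1]
gripper_width: 12.7
```

```bash
python3 -c "
from h import *
to((453.4,90,50.5),88.2)"
```

```text
t 3.73 pos [448.   85.6  51.1] yaw 88.05 tilt [-0.013 -0.005 -1.   ] q6 -1.46 w 12.7 F [ 0.2  0.3 -3.1] M [-0.04 -0.02 -0.03]
  d [0.013 0.114 0.131] turn -0.025
```

Call:
{"method": "servo_tool", "body": {
  "deltas": [
    [[0.02,0,0],0,5],
    [[0.04,0,0],0,5],
    [[0.06,0,0],0,5],
    [[0.06,0,0],0,5]
  ]
}}

```text
time: 4.07
eef_pos: [448.7, 86.2, 50.1]
tool_rot: [0.01, 0.711, -0.014, 0.703]
wrist_force: [-5.1, 3.2, 9.0]
gripper_width: 12.6
```

```bash
python3 -c "
from h import *
to((453.4,90,50.5),88.2)"
```

```text
t 4.07 pos [448.7  86.2  50.1] yaw 88.05 tilt [-0.012 -0.004 -1.   ] q6 -1.45 w 12.6 F [-5.1  3.2  9. ] M [0.28 0.81 0.02]
  d [-0.011  0.098  0.115] turn -0.025
```

Call:
{"method": "servo_tool", "body": {
  "deltas": [
    [[0,0,0],0,25],
    [[0,0,0],0,40],
    [[0,0,0],0,40],
    [[0,0,0],0,40]
  ]
}}

```text
time: 4.4
eef_pos: [448.8, 86.2, 50.2]
tool_rot: [0.01, 0.711, -0.014, 0.703]
wrist_force: [-0.8, -0.9, 0.3]
gripper_width: 40.1
```

Call:
{"method": "servo_tool", "body": {
  "deltas": [
    [[-0.4,0,0],0,40],
    [[-1.2,0,0],0,40],
    [[-2.2,0,0],0,40],
    [[-3.2,0,0],0,40],
    [[-3.6,0,0],0,40]
  ]
}}

```text
time: 4.82
eef_pos: [452.8, 87.0, 200.2]
tool_rot: [0.011, 0.708, -0.013, 0.706]
wrist_force: [0.9, 0.2, 0.6]
gripper_width: 39.9
```

```bash
python3 - <<'E'
from h import *
t=r.grab_frame("top")[:,:,::-1];cv2.imwrite("pics/top1.png",t)
for nm,x,y,z in[("low",424,214,44),("stack",252,240,64)]:
    m,thr=lid("top",t,x,y,34,z);print(nm,thr,rect("top",m,z))
to((568,-271,150),34.1)
E
```

```text
low 147.0 (array([ 567.1, -271.1]), array([108.2,  61.6]), -55.9)
stack 148.0 (array([422.1, 194. ]), array([40.8, 37.6]), 2.88)
t 4.87 pos [454.   87.1 201.9] yaw 88.04 tilt [-0.001 -0.004 -1.   ] q6 -1.46 w 40.0 F [0.7 0.  2.3] M [-0.02 -0.05 -0.  ]
  d [ 1.326 -8.844  3.156] turn 8.99
```

View pics/top1.png

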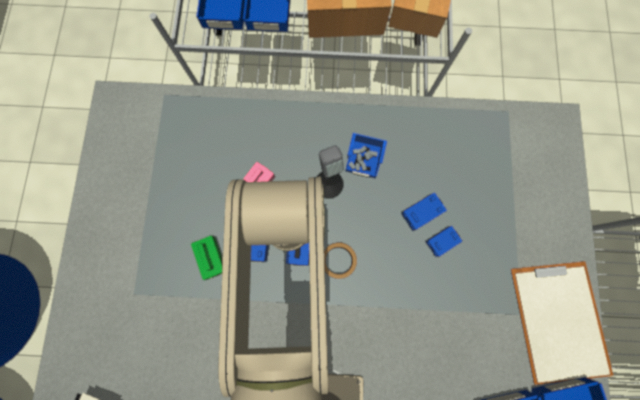

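Call:
{"method": "servo_tool", "body": {
  "deltas": [
    [[0,-0.9,0.3],1,85],
    [[0,-1.8,0.6],2,85],
    [[0,-2.7,0.9],3,85],
    [[0,-3.6,1.2],4,85],
    [[0,-4.4,1.5],5,85]
  ]
}}

```text
time: 5.28
eef_pos: [508.0, -93.1, 202.1]
tool_rot: [0.195, 0.679, -0.198, 0.679]
wrist_force: [0.1, 1.0, -0.3]
gripper_width: 85.2
```

```bash
python3 -c "
from h import *
to((568,-271,200),34.1)"
```

```text
t 5.28 pos [508.  -93.1 202.1] yaw 57.73 tilt [-0.001 -0.004 -1.   ] q6 -1.28 w 85.2 F [ 0.1  1.  -0.3] M [ 0.   -0.02  0.01]
  d [ 0.067 -2.96   3.643] turn 3.939
```

Call:
{"method": "servo_tool", "body": {
  "deltas": [
    [[0,-0.6,0.7],1,85],
    [[0.05,-1.2,1.4],2,85],
    [[0.05,-1.9,2.3],3,85],
    [[0.05,-2.6,3.2],3.94,85],
    [[0.05,-2.96,3.64],3.94,85]
  ]
}}

```text
time: 5.7
eef_pos: [568.0, -274.2, 199.7]
tool_rot: [0.332, 0.623, -0.336, 0.623]
wrist_force: [1.0, 0.8, 0.2]
gripper_width: 85.0
```

Call:
{"method": "servo_tool", "body": {
  "deltas": [
    [[0,0,0],0,85],
    [[0,0,0],0,85]
  ]
}}

```text
time: 5.87
eef_pos: [567.5, -276.0, 198.0]
tool_rot: [0.333, 0.623, -0.336, 0.622]
wrist_force: [-0.4, 0.7, -0.1]
gripper_width: 85.0
```

```bash
python3 -c "
from h import *
to((568,-271,100),34.1);to((568,-271,14),34.1)"
```

```text
t 5.87 pos [ 567.5 -276.   198. ] yaw 33.47 tilt [-0.004 -0.003 -1.   ] q6 -1.11 w 85.0 F [-0.4  0.7 -0.1] M [ 0.03 -0.04 -0.01]
  d [ 2.45   0.093 -0.099] turn -0.104
t 5.87 pos [ 567.5 -276.   198. ] yaw 33.47 tilt [-0.004 -0.003 -1.   ] q6 -1.11 w 85.0 F [-0.4  0.7 -0.1] M [ 0.03 -0.04 -0.01]
  d [ 4.6    0.103 -0.101] turn -0.104
```

```bash
python3 - <<'E'
from h import *
t=r.grab_frame("top")[:,:,::-1].copy();cv2.imwrite("pics/top2.png",t)
print(proj("top",[[455.5,205.3,64],[455,90,44]]).round(1))
for nm,x,y,z in[("deep",255,240,64),("case",292,246,44)]:
    m,thr=lid("top",t,x,y,30,z);print(nm,thr,rect("top",m,z))
    k=cv2.resize(t,None,fx=4,fy=4)if nm=="deep" else k
    cn,_=cv2.findContours(m,0,1);cv2.drawContours(k,cn,-1,(0,255,255),1)
cv2.imwrite("pics/mid.png",k[800:1100,900:1300])
m,_=lid("scene",s:=r.grab_frame("scene")[:,:,::-1].copy(),372,180,34,64);print("deep scene",rect("scene",m,64))
E
```

```text
[[254.8 240.2]
 [296.9 243.1]]
deep 153.0 (array([455.7, 205.8]), array([108.5,  61.2]), -1.83)
case 168.0 (array([451.5,  85.6]), array([107.5,  61. ]), -2.1)
deep scene (array([469.2, 204.8]), array([123.2,  62. ]), -1.67)
```

View pics/mid.png

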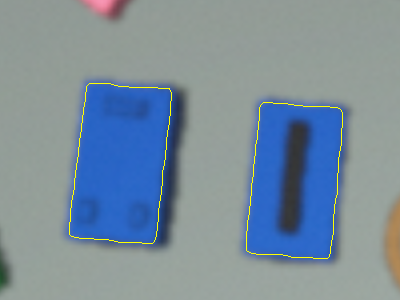

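Call:
{"method": "servo_tool", "body": {
  "deltas": [
    [[0.5,0.1,-0.1],-0.1,85],
    [[1.2,0.1,-0.1],-0.1,85],
    [[2.0,0.1,-0.1],-0.1,85],
    [[2.6,0.1,-0.1],-0.1,85],
    [[2.6,0.1,-0.1],-0.1,85]
  ]
}}

```text
time: 6.38
eef_pos: [564.5, -264.3, 88.3]
tool_rot: [0.329, 0.629, -0.331, 0.621]
wrist_force: [-1.2, 0.7, -1.2]
gripper_width: 84.9
```

```bash
python3 -c "
from h import *
to((567.8,-271,4),34.1)"
```

```text
t 6.38 pos [ 564.5 -264.3   88.3] yaw 34.38 tilt [-0.012  0.002 -1.   ] q6 -1.12 w 84.9 F [-1.2  0.7 -1.2] M [ 0.04  0.05 -0.01]
  d [ 2.106 -0.009  0.202] turn 0.047
```

```bash
python3 -c "
from h import *
for i in range(4):
    r.grab_frame('top');to((567.8,-271,40),34.1)"
```

```text
t 6.43 pos [ 566.  -265.3   91.6] yaw 34.37 tilt [-0.009  0.001 -1.   ] q6 -1.12 w 85.1 F [-0.4  0.4  0.3] M [ 0.02  0.04 -0.04]
  d [ 1.289 -0.033  0.15 ] turn 0.045
t 6.48 pos [ 567.7 -266.6   94.4] yaw 34.35 tilt [-0.005 -0.002 -1.   ] q6 -1.12 w 84.9 F [ 0.5 -0.7  1.4] M [-0.06  0.03  0.  ]
  d [ 1.361 -0.053  0.094] turn 0.041
t 6.53 pos [ 569.  -267.6   96.4] yaw 34.33 tilt [-0.002 -0.004 -1.   ] q6 -1.12 w 84.9 F [ 0.5 -0.1  1.2] M [-0.03 -0.07  0.02]
  d [ 1.411 -0.069  0.05 ] turn 0.038
t 6.58 pos [ 569.8 -268.3   97.5] yaw 34.31 tilt [ 0.    -0.005 -1.   ] q6 -1.12 w 85.2 F [-0.6  0.7  0.7] M [ 0.03 -0.01  0.04]
  d [ 1.437 -0.075  0.023] turn 0.035
```

Call:
{"method": "servo_tool", "body": {
  "deltas": [
    [[0.4,-0.1,0.0],0.04,85],
    [[0.8,-0.1,0.0],0.04,85],
    [[1.2,-0.1,0.0],0.04,85],
    [[1.4,-0.1,0.0],0.04,85],
    [[1.4,-0.1,0.0],0.04,85]
  ]
}}

```text
time: 7.0
eef_pos: [566.2, -270.5, 41.3]
tool_rot: [0.33, 0.624, -0.333, 0.625]
wrist_force: [-0.8, 0.1, 0.2]
gripper_width: 84.8
```

```bash
cat >>h.py <<'E'
def settle(n=5):
    for _ in range(n):f=r.grab_frame("top")
    return f[:,:,::-1].copy()
E
python3 -c "
from h import *
settle();to((567.8,-271,4),34.1)"
```

```text
t 7.25 pos [ 567.6 -271.4   43.3] yaw 34.07 tilt [ 0.002 -0.006 -1.   ] q6 -1.12 w 85.1 F [-0.3  0.7  0.5] M [-0.02  0.02  0.02]
  d [ 0.983  0.011 -0.011] turn -0.005
```

Call:
{"method": "servo_tool", "body": {
  "deltas": [
    [[0.3,0.01,0.0],0,85],
    [[0.6,0.01,0.0],0,85],
    [[0.85,0.01,0.0],0,85],
    [[0.98,0.01,0.0],0,85],
    [[0.98,0.01,0.0],0,85]
  ]
}}

```text
time: 7.67
eef_pos: [566.1, -270.3, 1.1]
tool_rot: [0.33, 0.624, -0.333, 0.625]
wrist_force: [-0.7, 0.1, 0.1]
gripper_width: 84.9
```

```bash
python3 -c "
from h import *
settle();to((567.8,-271,4),34.1)"
```

```text
t 7.92 pos [ 568.5 -271.7    4.8] yaw 34.08 tilt [ 0.003 -0.007 -1.   ] q6 -1.12 w 84.9 F [ 1.4 -0.5  0.5] M [0.01 0.02 0.04]
  d [ 0.019 -0.005 -0.024] turn -0.004
```

Call:
{"method": "servo_tool", "body": {
  "deltas": [
    [[0,0,-0.02],0,55],
    [[0,0,-0.02],0,55],
    [[0,0,-0.02],0,55],
    [[0,0,-0.02],0,55],
    [[0,0,-0.02],0,55]
  ],
  "grip_force": 60
}}

```text
time: 8.33
eef_pos: [568.6, -271.4, 5.7]
tool_rot: [0.33, 0.622, -0.333, 0.627]
wrist_force: [-1.3, -0.1, 6.2]
gripper_width: 63.0
```

```bash
python3 -c "
from h import *
settle(3);to((567.8,-271,125),34.1)"
```

```text
t 8.48 pos [ 568.6 -271.4    5.8] yaw 34.07 tilt [ 0.005 -0.007 -1.   ] q6 -1.12 w 63.4 F [-1.1  0.8  4.7] M [-0.03  0.23 -0.02]
  d [-2.981 -0.013  0.005] turn -0.004
```

Call:
{"method": "servo_tool", "body": {
  "deltas": [
    [[-0.3,0,0],0,55],
    [[-0.9,0,0],0,55],
    [[-1.8,0,0],0,55],
    [[-2.6,0,0],0,55],
    [[-3.0,0,0],0,55]
  ]
}}

```text
time: 8.9
eef_pos: [569.6, -271.3, 130.9]
tool_rot: [0.33, 0.62, -0.333, 0.629]
wrist_force: [0.9, -0.2, -2.6]
gripper_width: 63.0
```

```bash
python3 -c "
from h import *
settle(4);to((500,-60,130),-26)"
```

```text
t 9.1 pos [ 567.7 -270.3  125.2] yaw 34.08 tilt [ 0.004 -0.007 -1.   ] q6 -1.12 w 63.0 F [-1.5  0.5 -4.3] M [ 0.01 -0.05 -0.01]
  d [-0.165  1.543 -5.301] turn 10.013
```

Call:
{"method": "servo_tool", "body": {
  "deltas": [
    [[-0.05,0.15,-0.5],1,55],
    [[-0.1,0.3,-1.1],2.1,55],
    [[-0.1,0.5,-1.8],3.2,55],
    [[-0.1,0.7,-2.5],4.3,55],
    [[-0.1,0.9,-3.2],5.4,55]
  ]
}}

```text
time: 9.52
eef_pos: [523.1, -142.3, 124.6]
tool_rot: [0.493, 0.505, -0.496, 0.507]
wrist_force: [0.2, 0.5, -4.7]
gripper_width: 63.5
```

```bash
python3 -c "
from h import *
to((470,60,130),-57)"
```

```text
t 9.52 pos [ 523.1 -142.3  124.6] yaw 1.32 tilt [-0.001 -0.005 -1.   ] q6 -0.38 w 63.5 F [ 0.2  0.5 -4.7] M [ 0.01 -0.02  0.  ]
  d [-0.159 -1.211 -5.085] turn 9.72
```

Call:
{"method": "servo_tool", "body": {
  "deltas": [
    [[-0.05,-0.2,-0.8],1.1,55],
    [[-0.1,-0.4,-1.6],2.2,55],
    [[-0.1,-0.6,-2.4],3.3,55],
    [[-0.15,-0.8,-3.2],4.4,55],
    [[-0.15,-1.0,-4.0],5.5,55]
  ]
}}

```text
time: 9.93
eef_pos: [476.8, 18.3, 127.1]
tool_rot: [-0.616, -0.342, 0.621, -0.343]
wrist_force: [-0.0, -0.6, -3.0]
gripper_width: 63.5
```

```bash
python3 -c "
from h import *
to((456,203,135),-91.8)"
```

```text
t 9.93 pos [476.8  18.3 127.1] yaw -32.02 tilt [-0.006 -0.005 -1.   ] q6 0.49 w 63.5 F [-0.  -0.6 -3. ] M [ 0.02 -0.11 -0.  ]
  d [-0.215 -2.891 -3.637] turn 9.963
```

Call:
{"method": "servo_tool", "body": {
  "deltas": [
    [[-0.05,-0.4,-0.5],1.1,55],
    [[-0.1,-0.9,-1.1],2.2,55],
    [[-0.2,-1.4,-1.8],3.3,55],
    [[-0.2,-1.9,-2.4],4.4,55],
    [[-0.2,-2.4,-3.0],5.5,55]
  ]
}}

```text
time: 10.35
eef_pos: [456.9, 172.1, 131.9]
tool_rot: [-0.687, -0.15, 0.695, -0.152]
wrist_force: [0.4, -0.0, -3.6]
gripper_width: 63.2
```

```bash
python3 -c "
from h import *
to((456.5,205.3,130),-91.8)"
```

```text
t 10.35 pos [456.9 172.1 131.9] yaw -65.35 tilt [-0.01  -0.006 -1.   ] q6 1.4 w 63.2 F [ 0.4 -0.  -3.6] M [ 0.02 -0.   -0.04]
  d [ 0.042 -0.759 -0.338] turn 4.408
```

```bash
python3 -c "
from h import *
settle(5);to((456.5,205.3,125),-91.8)"
```

```text
t 10.6 pos [457.6 170.4 132.3] yaw -64.85 tilt [-0.01  -0.006 -1.   ] q6 1.39 w 63.5 F [-0.1 -0.4 -3.5] M [ 0.    0.02 -0.  ]
  d [ 0.179 -0.803 -0.347] turn 4.492
```

Call:
{"method": "servo_tool", "body": {
  "deltas": [
    [[-0.3,-0.3,-0.1],1.1,55],
    [[-0.8,-0.6,-0.2],2.2,55],
    [[-1.4,-0.8,-0.35],3.3,55],
    [[-2.0,-0.8,-0.35],4.49,55]
  ]
}}

```text
time: 10.93
eef_pos: [456.9, 205.4, 211.3]
tool_rot: [-0.703, 0.015, 0.711, 0.01]
wrist_force: [0.7, -0.8, -2.5]
gripper_width: 63.1
```

```bash
python3 -c "
from h import *
to((456.5,205.3,125),-91.8)"
```

```text
t 10.93 pos [456.9 205.4 211.3] yaw -92.05 tilt [-0.013 -0.007 -1.   ] q6 1.93 w 63.1 F [ 0.7 -0.8 -2.5] M [-0.02 -0.09  0.04]
  d [ 2.158 -0.013 -0.017] turn -0.042
```

Call:
{"method": "servo_tool", "body": {
  "deltas": [
    [[0.5,0,0],-0.04,55],
    [[1.2,0,0],-0.04,55],
    [[1.9,0,0],-0.04,55],
    [[2.6,0,0],-0.04,55],
    [[3.0,0,0],-0.04,55]
  ]
}}

```text
time: 11.35
eef_pos: [453.2, 202.1, 86.9]
tool_rot: [-0.701, 0.014, 0.713, 0.008]
wrist_force: [-1.2, -0.7, -4.2]
gripper_width: 63.4
```

```bash
python3 -c "
from h import *
settle(5);to((456.5,205.3,84),-91.8)
s=r.grab_frame('scene')[:,:,::-1];cv2.imwrite('pics/sc2.png',s)
cv2.imwrite('pics/sc2c.png',cv2.resize(s[130:215,330:420],None,fx=7,fy=7,interpolation=cv2.INTER_CUBIC))"
```

```text
t 11.6 pos [456.3 204.   92.3] yaw -91.84 tilt [-0.012 -0.006 -1.   ] q6 1.92 w 63.4 F [ 0.5  0.2 -3.1] M [ 0.01 -0.02 -0.06]
  d [ 0.208 -0.034 -0.007] turn -0.007
```

View pics/sc2c.png

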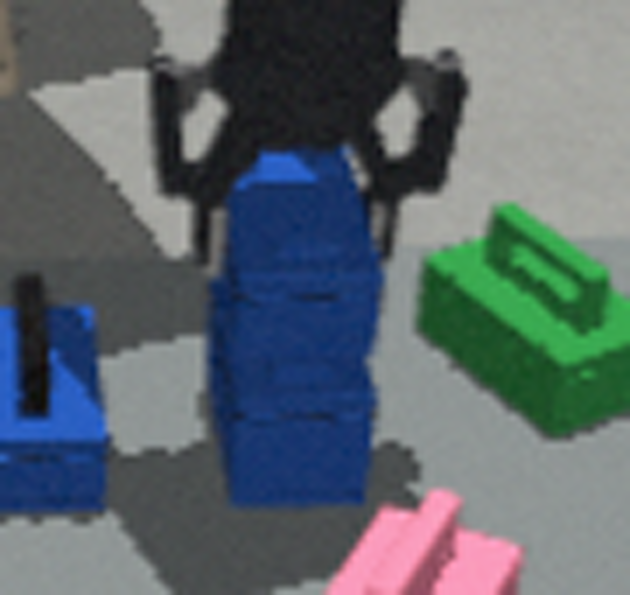

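Call:
{"method": "servo_tool", "body": {
  "deltas": [
    [[0.08,-0.03,-0.01],0,55],
    [[0.16,-0.03,-0.01],0,55],
    [[0.24,-0.03,-0.01],0,55],
    [[0.34,-0.03,-0.01],0,55],
    [[0.38,-0.03,-0.01],0,55]
  ]
}}

```text
time: 12.07
eef_pos: [456.7, 205.4, 77.1]
tool_rot: [-0.703, 0.014, 0.711, 0.009]
wrist_force: [-0.1, 0.2, -2.8]
gripper_width: 63.1
```

```bash
python3 -c "
from h import *
settle(5);to((456.5,205.3,69.8),-91.8)"
```

```text
t 12.32 pos [457.  205.5  77.8] yaw -91.83 tilt [-0.01  -0.006 -1.   ] q6 1.93 w 63.2 F [-0.2 -0.2 -3.3] M [ 0.03 -0.03  0.06]
  d [0.2   0.004 0.012] turn -0.005
```

Call:
{"method": "servo_tool", "body": {
  "deltas": [
    [[0.04,0,0.005],0,55],
    [[0.08,0,0.005],0,55],
    [[0.12,0,0.005],0,55],
    [[0.15,0,0.005],0,55],
    [[0.15,0,0.005],0,55]
  ]
}}

```text
time: 12.73
eef_pos: [456.5, 205.4, 71.4]
tool_rot: [-0.703, 0.014, 0.711, 0.009]
wrist_force: [0.6, -0.3, -3.1]
gripper_width: 62.9
```

```bash
python3 -c "
from h import *
settle(3);to((456.5,205.3,69.8),-91.8)"
```

```text
t 12.88 pos [456.8 205.5  71.8] yaw -91.83 tilt [-0.01  -0.006 -1.   ] q6 1.93 w 63.6 F [ 1.2  0.7 -4.2] M [-0.01  0.02 -0.05]
  d [0.05  0.004 0.006] turn -0.004
```

Call:
{"method": "servo_tool", "body": {
  "deltas": [
    [[0.02,0,0],0,55],
    [[0.04,0,0],0,55],
    [[0.06,0,0],0,55],
    [[0.07,0,0],0,55],
    [[0.07,0,0],0,55]
  ]
}}

```text
time: 13.3
eef_pos: [456.5, 205.7, 69.9]
tool_rot: [-0.703, 0.013, 0.711, 0.009]
wrist_force: [-9.2, -1.1, 10.8]
gripper_width: 63.1
```

```bash
python3 -c "
from h import *
settle(3);to((456.5,205.3,69.8),-91.8)"
```

```text
t 13.45 pos [456.5 205.7  69.9] yaw -91.83 tilt [-0.011 -0.006 -1.   ] q6 1.93 w 63.3 F [-9.5 -0.4  9.3] M [ 0.08  1.22 -0.06]
  d [ 0.002  0.011 -0.001] turn -0.005
```

Call:
{"method": "servo_tool", "body": {
  "deltas": [
    [[0,0,0],0,66],
    [[0,0,0],0,75],
    [[0,0,0],0,85],
    [[0,0,0],0,85],
    [[0,0,0],0,85]
  ]
}}

```text
time: 13.87
eef_pos: [456.7, 205.7, 69.9]
tool_rot: [-0.703, 0.013, 0.711, 0.009]
wrist_force: [-0.5, 0.0, 0.6]
gripper_width: 84.7
```

Call:
{"method": "servo_tool", "body": {
  "deltas": [
    [[-0.2,0,0],0,85],
    [[-0.6,0,0],0,85],
    [[-1.2,0,0],0,85],
    [[-2.0,0,0],0,85],
    [[-2.8,0,0],0,85]
  ]
}}

```text
time: 14.28
eef_pos: [457.2, 206.1, 183.0]
tool_rot: [-0.703, 0.014, 0.711, 0.009]
wrist_force: [1.0, 0.4, -0.2]
gripper_width: 85.0
```

```bash
python3 -c "
from h import *
settle(4);to((448.7,86.2,150),-91.9);to((448.7,86.2,50.1),-91.9)
s=r.grab_frame('scene')[:,:,::-1].copy()
t=r.grab_frame('top')[:,:,::-1].copy()
f=lambda im,x,y:cv2.resize(im[y-40:y+40,x-45:x+45],None,fx=4.2,fy=4.2,interpolation=cv2.INTER_CUBIC)
cv2.imwrite('pics/placed.png',np.hstack([f(s,370,180),f(t,260,240)]))"
```

```text
t 14.48 pos [458.8 206.7 183.7] yaw -91.83 tilt [-0.007 -0.005 -1.   ] q6 1.93 w 85.2 F [ 0.2 -0.5  0.4] M [-0.03 -0.03 -0.02]
  d [0.857 3.014 0.151] turn 0.011
t 14.48 pos [458.8 206.7 183.7] yaw -91.83 tilt [-0.007 -0.005 -1.   ] q6 1.93 w 85.2 F [ 0.2 -0.5  0.4] M [-0.03 -0.03 -0.02]
  d [3.355 3.002 0.133] turn 0.011
```

View pics/placed.png

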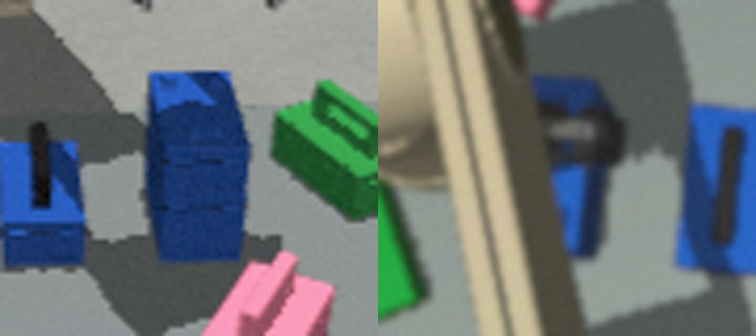

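The low box sits flush on the deep box (8.x image: hinge tabs aligned, crop x 150–245). Next is the case.

Call:
{"method": "servo_tool", "body": {
  "deltas": [
    [[0,0.8,0.1],0,40],
    [[0.2,1.6,0.13],0,40],
    [[0.5,2.4,0.13],0,40],
    [[0.8,3.0,0.13],0,40],
    [[0.8,3.0,0.13],0,40]
  ]
}}

```text
time: 15.0
eef_pos: [444.9, 82.5, 145.6]
tool_rot: [-0.7, 0.015, 0.714, 0.009]
wrist_force: [-0.6, -0.4, -1.3]
gripper_width: 39.9
```

```bash
python3 -c "
from h import *
settle(4);to((448.7,86.2,50.1),-91.9)"
```

```text
t 15.2 pos [447.6  86.7 149.5] yaw -91.83 tilt [-0.013 -0.006 -1.   ] q6 1.69 w 39.7 F [0.5 0.3 0.3] M [ 0.03 -0.04 -0.01]
  d [ 2.484 -0.003 -0.059] turn 0.011
```

Call:
{"method": "servo_tool", "body": {
  "deltas": [
    [[0.5,0,-0.05],0.01,40],
    [[1.1,0,-0.05],0.01,40],
    [[1.8,0,-0.05],0.01,40],
    [[2.4,0,-0.05],0.01,40],
    [[2.4,0,-0.05],0.01,40]
  ]
}}

```text
time: 15.62
eef_pos: [444.6, 87.0, 48.9]
tool_rot: [-0.7, 0.013, 0.714, 0.009]
wrist_force: [-0.3, -0.2, -1.5]
gripper_width: 39.9
```

```bash
python3 -c "
from h import *
settle(4);to((448.7,86.2,50.1),-91.9)"
```

```text
t 15.82 pos [449.9  86.8  55.4] yaw -91.84 tilt [-0.01  -0.005 -1.   ] q6 1.69 w 40.1 F [ 0.1 -0.4  0.2] M [-0.03 -0.01 -0.01]
  d [0.134 0.015 0.027] turn 0.009
```

Call:
{"method": "servo_tool", "body": {
  "deltas": [
    [[0.06,0.01,0.03],0.01,40],
    [[0.12,0.01,0.03],0.01,40],
    [[0.12,0.01,0.03],0.01,25],
    [[0.12,0.01,0.03],0.01,10],
    [[0.12,0.01,0.03],0.01,5]
  ]
}}

```text
time: 16.23
eef_pos: [449.0, 86.6, 51.2]
tool_rot: [-0.704, 0.014, 0.71, 0.01]
wrist_force: [-0.4, 2.2, 4.3]
gripper_width: 13.0
```

```bash
python3 -c "
from h import *
settle(5);to((448.7,86.2,50.1),-91.9)"
```

```text
t 16.48 pos [449.   86.6  51.2] yaw -91.91 tilt [-0.009 -0.005 -1.   ] q6 1.69 w 12.6 F [-1.4  3.   5. ] M [ 0.31  0.16 -0.06]
  d [0.028 0.011 0.006] turn -0.001
```

Call:
{"method": "servo_tool", "body": {
  "deltas": [
    [[-0.3,0,0],0,5],
    [[-1.0,0,0],0,5],
    [[-2.0,0,0],0,5],
    [[-3.0,0,0],0,5],
    [[-3.4,0,0],0,5]
  ]
}}

```text
time: 16.9
eef_pos: [452.1, 87.3, 192.3]
tool_rot: [-0.706, 0.014, 0.708, 0.01]
wrist_force: [0.3, -0.5, -2.3]
gripper_width: 12.3
```

```bash
python3 -c "
from h import *
settle(4);to((453.3,205.4,185),-91.8)"
```

```text
t 17.1 pos [449.7  87.1 185.9] yaw -91.91 tilt [-0.011 -0.005 -1.   ] q6 1.69 w 12.7 F [-0.7 -0.4 -4. ] M [ 0.01  0.05 -0.02]
  d [ 0.006 -2.958  0.009] turn -0.018
```

Call:
{"method": "servo_tool", "body": {
  "deltas": [
    [[0,-0.6,0],0,5],
    [[0,-1.3,0],0,5],
    [[0,-2.0,0],0,5],
    [[0,-2.7,0.01],0,5],
    [[0,-2.95,0.01],0,5]
  ]
}}

```text
time: 17.52
eef_pos: [451.0, 207.4, 181.6]
tool_rot: [-0.701, 0.013, 0.713, 0.009]
wrist_force: [-0.5, -0.0, -2.8]
gripper_width: 12.8
```

```bash
python3 -c "
from h import *
settle(5);to((453.3,205.4,169),-91.8)"
```

```text
t 17.77 pos [452.4 204.  183.5] yaw -91.92 tilt [-0.013 -0.007 -1.   ] q6 1.93 w 13.3 F [-0.6 -1.  -2.8] M [-0.03  0.02 -0.02]
  d [ 0.361 -0.039 -0.027] turn -0.02
```

Call:
{"method": "servo_tool", "body": {
  "deltas": [
    [[0.08,-0.035,-0.025],-0.02,5],
    [[0.16,-0.035,-0.025],-0.02,5],
    [[0.26,-0.035,-0.025],-0.02,5],
    [[0.36,-0.035,-0.025],-0.02,5],
    [[0.38,-0.035,-0.025],-0.02,5]
  ]
}}

```text
time: 18.18
eef_pos: [452.7, 204.7, 167.1]
tool_rot: [-0.702, 0.014, 0.712, 0.009]
wrist_force: [-0.1, -0.5, -3.2]
gripper_width: 12.8
```

```bash
python3 -c "
from h import *
settle(5);to((453.3,205.4,159),-91.8)"
```

```text
t 18.43 pos [453.3 205.3 168.5] yaw -91.8 tilt [-0.013 -0.007 -1.   ] q6 1.93 w 12.7 F [-0.1  0.1 -2.9] M [ 0.01 -0.01 -0.01]
  d [ 0.238 -0.004 -0.002] turn 0.001
```

Call:
{"method": "servo_tool", "body": {
  "deltas": [
    [[0.04,0,0],0,5],
    [[0.08,0,0],0,5],
    [[0.12,0,0],0,5],
    [[0.16,0,0],0,5],
    [[0.19,0,0],0,5]
  ]
}}

```text
time: 18.85
eef_pos: [453.1, 205.2, 160.6]
tool_rot: [-0.702, 0.014, 0.712, 0.009]
wrist_force: [0.9, 0.1, -3.0]
gripper_width: 12.7
```

```bash
python3 -c "
from h import *
settle(4);to((453.3,205.4,159),-91.8)"
```

```text
t 19.05 pos [453.2 205.2 160.9] yaw -91.8 tilt [-0.013 -0.007 -1.   ] q6 1.93 w 12.5 F [ 1.1  0.1 -3.8] M [ 0.03 -0.05 -0.04]
  d [ 0.047 -0.005 -0.002] turn 0.0
```

Call:
{"method": "servo_tool", "body": {
  "deltas": [
    [[0.02,0,0],0,5],
    [[0.04,0,0],0,5],
    [[0.06,0,0],0,5],
    [[0.07,0,0],0,5],
    [[0.07,0,0],0,5]
  ]
}}

```text
time: 19.47
eef_pos: [453.3, 205.3, 159.2]
tool_rot: [-0.703, 0.013, 0.711, 0.009]
wrist_force: [-4.9, -0.6, 6.6]
gripper_width: 13.0
```

```bash
python3 -c "
from h import *
settle(4);to((453.3,205.4,159),-91.8)"
```

```text
t 19.67 pos [453.3 205.3 159.2] yaw -91.79 tilt [-0.013 -0.007 -1.   ] q6 1.93 w 12.7 F [-5.4 -2.   6.1] M [-0.2   0.74  0.02]
  d [ 0.006 -0.002  0.   ] turn 0.001
```

Call:
{"method": "servo_tool", "body": {
  "deltas": [
    [[0,0,0],0,15],
    [[0,0,0],0,25],
    [[0,0,0],0,40],
    [[0,0,0],0,40],
    [[0,0,0],0,40]
  ]
}}

```text
time: 20.08
eef_pos: [453.3, 205.3, 159.2]
tool_rot: [-0.703, 0.013, 0.711, 0.009]
wrist_force: [0.8, -0.5, 0.2]
gripper_width: 40.0
```

Call:
{"method": "servo_tool", "body": {
  "deltas": [
    [[-0.2,0,0],0,40],
    [[-0.6,0,0],0,40],
    [[-1.2,0,0],0,40],
    [[-2.0,0,0],0,40],
    [[-2.8,0,0],0,40]
  ]
}}

```text
time: 20.5
eef_pos: [454.1, 205.9, 272.3]
tool_rot: [-0.702, 0.014, 0.712, 0.009]
wrist_force: [-0.2, 0.3, 1.0]
gripper_width: 39.8
```

Call:
{"method": "servo_tool", "body": {
  "deltas": [
    [[0,0.8,0],0,40],
    [[0,1.6,0],0,40],
    [[0,2.4,0],0,40],
    [[0,3.4,0],0,40],
    [[0,4.4,0],0,40]
  ]
}}

```text
time: 20.92
eef_pos: [448.3, 28.7, 274.4]
tool_rot: [-0.702, 0.013, 0.712, 0.008]
wrist_force: [1.5, -0.2, 0.0]
gripper_width: 40.2
```

Call:
{"method": "servo_tool", "body": {
  "deltas": [
    [[0,0.8,0.3],0,40],
    [[0,1.6,0.6],0,40],
    [[0,2.2,0.8],0,40],
    [[0,2.2,0.8],0,40]
  ]
}}

```text
time: 21.25
eef_pos: [412.6, -61.9, 276.4]
tool_rot: [-0.703, 0.015, 0.711, 0.009]
wrist_force: [-0.5, 0.6, -0.4]
gripper_width: 39.7
```

```bash
python3 - <<'E'
from h import *
t=settle(4);to((453,0,240),-91.8)
s=r.grab_frame('scene')[:,:,::-1].copy();cv2.imwrite('pics/topF.png',t);cv2.imwrite('pics/scF.png',s)
print(proj("top",[[455,205,152]]),proj("scene",[[455,205,152]]))
for nm,n,im,x,y,z in[("case","top",t,240,240,152),("small","top",t,444,241,36)]:
    m,thr=lid(n,im,x,y,34,z);print(nm,thr,rect(n,m,z))
f=lambda im,x,y:cv2.resize(im[y-50:y+50,x-45:x+45],None,fx=4,fy=4,interpolation=cv2.INTER_CUBIC)
cv2.imwrite('pics/final.png',np.hstack([f(s,372,165),f(t,245,235)]))
E
```

```text
t 21.45 pos [414.  -57.7 275.8] yaw -91.71 tilt [-0.012 -0.007 -1.   ] q6 1.35 w 40.1 F [-0.3  0.3  0.5] M [ 0.04 -0.02 -0.04]
  d [ 0.874 -1.478 -0.942] turn 0.016
[[249.0865513  237.12217306]] [[372.5625328 152.1222686]]
case 134.0 (array([455.4, 203.9]), array([109. ,  61.9]), -1.87)
small 169.0 (array([ 483.3, -360.2]), array([29.5, 13.7]), -54.82)
```

View pics/final.png

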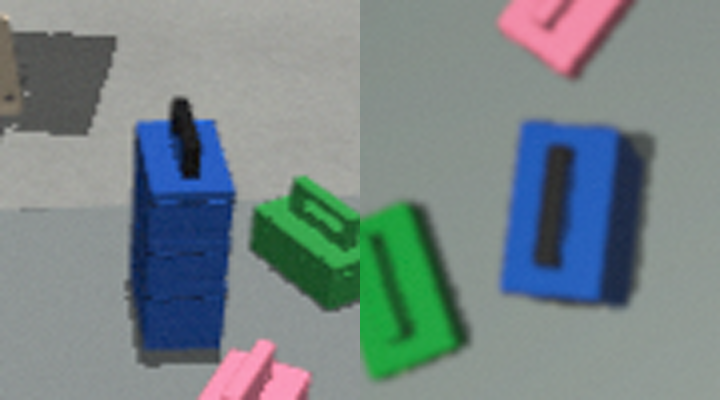

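The final crop shows three boxes stacked flush and in line, with hinge tabs on the same end and the handle on top. The small-box reading was spoiled by the arm's shadow and we never came near that box. I'm handing in now.

```bash
python3 -c "
from h import *
r.sign_off()"
```

```text
the job is handed in; nothing more can be done
```

The low box is now locked between the deep box and the carry case, and the job was handed in at about 21.5 s. I set the case on the bench by its handle, turned the low box about 126° and lowered it onto the deep box. I then put the case back on top.

**Last checks:**
- **Seating:** Both boxes went past the lug tops without contact. They stopped at the height expected for fully home: tool z 69.9 mm (expected 69.8 mm) for the low box and 159.2 mm (expected 159.2 mm) for the case. Contact force was about 13 N or less each time.
- **Alignment:** The final pictures show the three boxes flush and in line, with hinges on the same end and the handle up. The case lid measured (455.4, 203.9) mm at -1.9°. It was (455.6, 205.7) mm at -1.8° at the start, so its y reads about 2 mm lower than before, close to the calibration limit.
- **Level:** The tool was tilted by up to about 0.9° while carrying the boxes.

**Not confirmed:** The final measurement of the small box failed, probably because of the arm's shadow, so I have no end reading for it. I did not measure the tape roll, bin or scanner again, and I felt no contact with any of them. The deep box was last measured before the placings, still in place. I did not measure it again afterwards.

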